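# Run down the loose wing nut of a gluing press

### The arm

A 6-joint arm with a two-finger parallel gripper is mounted at the origin on a cart in front of the work surface, level with it; the furniture and walls round the work are solid. World frame = base frame: x ahead of the robot, y to its left, z up, the work surface at z = 0. Lengths are in m, angles in rad, forces in N, time in s.
With the tool pointing down it reaches from about 0.3 to 0.775 m from the base axis. Payload 14.6 kg.
Tool frame: the origin (TCP) lies midway between the tips of the shut fingers; the grasp point (between the pads) lies 19 mm behind it (grasp_offset is the distance from the TCP to the grasp point, in m); z points along the fingers, y is the line along which they close (so a half turn about z gives the same grasp; the last joint's range is limited). The gripper opens to 94 mm and grips with 3 to 60 N. Pads are 16 mm wide; open, the fingers measure 119 mm over their backs; the gripper's body (75 mm by 177 mm) begins 78 mm behind the grasp point.
Start: joints at [1.225, 0.3, 1.521, -0, 1.321, -0.067], TCP at [0.151, 0.529, 0.205] pointing down, gripper open.
Joint ranges: [-3.03, 3.03], [-0.79, 2.21], [0.23, 2.52], [-1.04, 4.18], [0, 3.07], [-2.55, 2.55]. Speed limits (rad/s): [2.22, 2.22, 2.57, 3.14, 3.14, 3.14].

### API

Orientations are given as [roll, pitch, yaw] about the fixed x, y, z axes, in that order (R = Rz(yaw) Ry(pitch) Rx(roll)).
In Python, from station import * gives the robot as it stands. The module is installed in compiled form; this text tells all that it offers.
- The arm moves only by the tool send_rows, never from a script. Its argument "rows" is a list of rows, each an object of numbers: "dx", "dy", "dz": the shift along the tool's x, y, z in mm; "roll": the turn about the tool's z in degrees; "jaw": the closure, from -1 (fully open) to 1 (shut). In form: [{"dx": .., "dy": .., "dz": .., "roll": .., "jaw": ..}, ...]. A call has 1 to 12 rows; each row shifts and turns the commanded pose from where the row before left it, along the tool's axes as they then stand; what a row does not reach is not made up. A row lasts 1/12 s, in which the tool goes at most 41.7 mm and 7.16 degrees, less where a joint would pass 70% of its speed; a pose out of reach is approached as far as the arm can. A call is refused whole if a number of a shift passes 41.7 or a number of a turn 7.16, either way. A call with a gripper value outside its range is refused whole. The fingers move at their own pace and stop on an object; "force" is the grip in N (left out, the last holds). Time passes only in rows, so rows that do not move let the fingers close. It gives the time, the measured TCP pose, the force, the opening and the grip force at its end, in the units of the state.
- get_obs(): the state, without advancing time (a new reading comes with each control period).
- camera(name): name is "scene" or "side" or "wrist"; returns a dict with "frame" (400x640x3 uint8, red, green, blue), "z_map" (400x640 float32, m along the optical axis (not along the pixel's ray), 0 where there is no reading), "camera_matrix" (3x3 intrinsics, pixels), "rvec" (rotation vector, rad) and "tvec" (3), from world to camera coordinates, as OpenCV has them. Camera axes: x right, y down, z forward; pixel columns grow to the right and rows downward; lengths in m; the calibration is good to about 2 mm. A picture is of the moment at which its call begins.
- hand_in(): hands the job in; it is judged then, once.
The state is a dict: "time_s": time; "qpos": joint angles; "joint_vel": joint speeds; "tau": joint torques, N m; "ee_pos": TCP position; "eef_rot": TCP orientation; "force": force on the tool from outside, world axes, zero at the start; "moment": the same for the moment, N m; "grip_width": finger opening in m; "grip_force": force on a finger pad.
Only numpy, scipy, OpenCV 4.12 (cv2) and the standard library are available. Lean on these libraries where they do the work, as an engineer would, in place of code of your own. Each camera call takes 0.05 s, during which the arm holds its last target. There are 200 camera calls.

### The job

A freshly glued wooden trivet sits in the press on the worktop, and one of the two wing nuts on its clamp bar is still loose and stands higher than the other. Screw the loose nut down (clockwise from above) until it is snug and stops, by repeatedly pushing its wings round with the fingertips; do not pinch a wing between the fingers. Leave the tight nut as it is, and do not move the things standing around.

Things in the scene. Friction and masses are not known exactly. Their poses are not given: they have to be found in the camera images.
- press: wooden gluing press, fixed to the worktop: base board 220x100 mm, on it a dark wooden trivet glued from two halves, over it a light wooden clamp bar 210x46 mm whose top is 56 mm above the worktop. Origin on the worktop under its centre; its y axis runs along the bar, z up. A threaded steel post stands up through the bar 75 mm from the centre on each side (its tip 95 mm above the worktop, 11 mm thick), with a wing nut on each. Which post has the loose nut varies.
- loose_nut_axis (a point): point on the axis of the loose steel wing nut, at the nut's underside; z up; the wings point along this frame's +x and -x. Its underside rests on the washer, 58 mm above the worktop, when it is snug. Hub 26 mm across at the foot, 22 mm high; two flat upright wings, opposite each other, 6 mm thick, reaching 38 mm from the axis, from 6 to 34 mm above the nut's underside. The loose nut stands 4 to 7 mm higher at the start and sinks as it is screwed down (8 mm a turn).
- loose_nut (a joint): how far the loose nut is unscrewed, rad, counterclockwise from above: 0 is snug on the washer, where it stops dead; 3.0 to 5.6 at the start. Turning it clockwise seen from above tightens it and lowers the value. It turns stiffly (0.05 N m, about 2 N on a wing) and stays where it is left. At 0 its wings lie across the bar (along the press's x axis).
- loose_nut_post: the upright threaded post that carries the loose nut; origin on the worktop, on the post's axis. In the rules the loose nut's wings count as two thin halves each: loose_nut_c2 (trailing, counterclockwise side) and loose_nut_c3 (leading side) are the wing at +x of the nut's frame, loose_nut_c4 and loose_nut_c5 likewise the wing at -x; pressing both sides of one wing at once is a pinch.
- tight_nut_axis (a point): the same point of the other wing nut, of the same shape, already tight. Its underside rests on the washer, 58 mm above the worktop, when it is snug. Hub 26 mm across at the foot, 22 mm high; two flat upright wings, opposite each other, 6 mm thick, reaching 38 mm from the axis, from 6 to 34 mm above the nut's underside. 
- tight_nut (a joint): how far the tight nut is unscrewed, rad: 0 (tight) at the start; it resists 0.35 N m.
- mug: cream mug with yellow stripes, 86 mm wide, 101 mm high; loose bystander near the press. Origin at the centre of its underside.
- tape: roll of masking tape lying flat, 100 mm across, 25 mm high; loose bystander near the press. Origin at the centre of its underside.
- glue_bottle: small white bottle with a ribbed white cap, 51 mm across, 83 mm high; loose bystander near the press. Origin at the centre of its underside.
- tin: flat round tin, 86 mm across, 40 mm high; loose bystander near the press. Origin at the centre of its underside.
- fork: steel fork lying flat, 206 mm long, 13 mm high; loose bystander near the press. Origin at the centre of its underside.

How it is judged:
By the outcome, as a careful person would: the job done as asked, in the order asked, and still so for the second after the job is handed in, with the robot touching nothing.
It also fails if it takes over 64 s, if anything falls off the work surface, if the arm or the gripper's body presses on something with over 40 N, if the wrist force passes 120 N, or if a joint passes its speed limit or range.

## Working session

There is one attempt and no reset: what is moved stays moved. The work goes in short steps, Python scripts to look and compute and a tool call to move; the robot and the scene stay as the last step left them, time stands still between calls to the robot, and variables do not carry over. Pictures are saved under pics/ and viewed, at most 10 in all, crops included, and the job is handed in when it is done.

Besides the shell and the picture viewer there is one more tool, called after "Emit:" as name(argument=value, ...) on one line, values as JSON. send_rows: Moves the arm, as the interface text tells. Its arguments: {"type":"object","properties":{"rows":{"type":"array"},"force":{"type":"number"}},"required":["rows"]}

```bash
mkdir -p pics; cat > h.py <<'E'
from station import *
import numpy as np, cv2
def cloud(c):
    K=c["camera_matrix"];z=c["z_map"];h,w=z.shape
    u,v=np.meshgrid(np.arange(w),np.arange(h))
    P=np.stack([(u-K[0,2])/K[0,0]*z,(v-K[1,2])/K[1,1]*z,z],-1)
    R=cv2.Rodrigues(np.array(c["rvec"],float))[0]
    W=(P-np.array(c["tvec"]).reshape(3))@R
    W[z==0]=np.nan
    return W
E
python3 - <<'E'
from h import *
o=get_obs();print(o)
for n in("scene","side","wrist"):
    c=camera(n);np.savez("pics/"+n,**c)
    cv2.imwrite(f"pics/{n}0.png",c["frame"][...,::-1])
a=[cv2.imread(f"pics/{n}0.png") for n in("scene","side")]
cv2.imwrite("pics/both.png",cv2.resize(np.vstack(a),(480,600),interpolation=cv2.INTER_AREA))
E
```

```text
{'time_s': 0.0, 'qpos': array([ 1.22538930e+00,  3.00471077e-01,  1.52160621e+00, -1.10209851e-06,
        1.32071922e+00, -6.66002669e-02]), 'joint_vel': array([-0.00018114,  0.00104245, -0.00054683,  0.00180422,  0.0020267 ,
       -0.0005823 ]), 'tau': array([-2.14758670e-04, -5.31811917e+01, -3.52731693e+01,  7.06837233e-02,
        2.44475668e-02, -1.32250907e-04]), 'ee_pos': array([0.15127336, 0.52849749, 0.20487572]), 'eef_rot': array([-3.14039139e+00, -7.90530543e-05,  2.86278612e+00]), 'force': array([ 0.05989206, -0.66044844, -0.04799399]), 'moment': array([-0.01036931,  0.00821394, -0.05639956]), 'grip_force': 0.0, 'grip_width': 0.09386391965556584}
```

View pics/scene0.png

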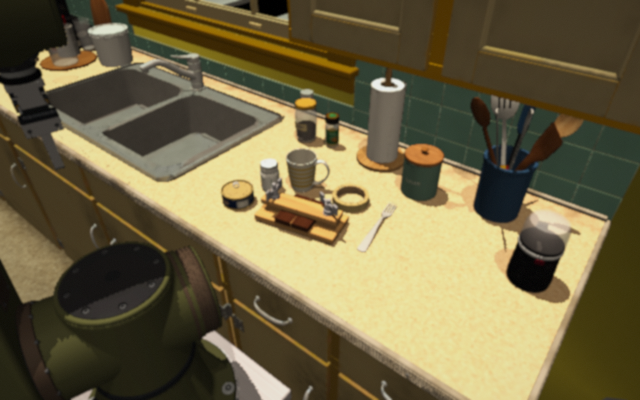

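View pics/side0.png

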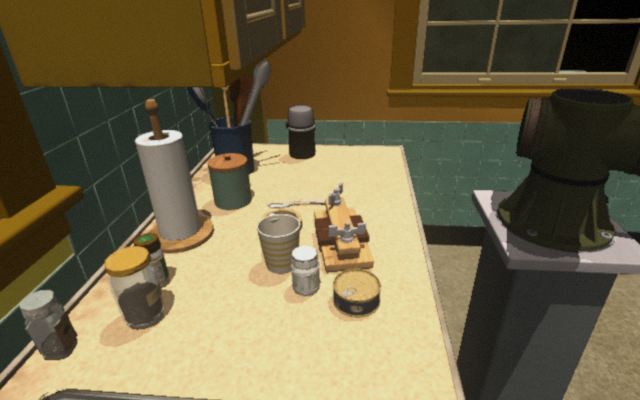

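The scene view shows the press at (302,215), with nuts at about (272,188) and (329,204). The side view shows nuts at about (336,195) and (347,240). The mug and bottle stand behind the near end of the press, the tin is to its side, and the tape and fork are at the far end. Next I'll measure them from the depth clouds.

```bash
python3 - <<'E'
from h import *
pts=[]
for n,b in(("scene",(240,180,350,245)),("side",(300,175,390,275))):
    c=dict(np.load(f"pics/{n}.npz"));W=cloud(c);x0,y0,x1,y1=b
    w=W[y0:y1,x0:x1].reshape(-1,3);col=c["frame"][y0:y1,x0:x1].reshape(-1,3).astype(int)
    bar=(abs(w[:,2]-.056)<.006)&(col[:,0]-col[:,2]>50)
    p=w[bar];m=np.median(p,0);p=p[np.linalg.norm(p-m,axis=1)<.13]
    (cx,cy),(a,bb),ang=cv2.minAreaRect((p[:,:2]*1000).astype(np.float32));print(n,len(p),"bar",cx,cy,a,bb,ang,p[:,2].mean())
    ev=np.linalg.svd(p[:,:2]-p[:,:2].mean(0),full_matrices=False)[2][0];print("axis",ev,np.degrees(np.arctan2(ev[1],ev[0])))
    hi=w[(w[:,2]>.064)&(w[:,2]<.11)&(np.linalg.norm(w[:,:2]-[cx/1000,cy/1000],axis=1)<.13)]
    for s in(-1,1):
        q=hi[np.sign((hi[:,:2]-[cx/1000,cy/1000])@ev)==s]
        if len(q):print(s,len(q),q.mean(0).round(4),q.min(0).round(4),q.max(0).round(4))
    # top view map
    print('tall',len(hi))
E
python3 - <<'E'
import cv2
a=cv2.imread("pics/scene0.png")[165:255,220:400];b=cv2.imread("pics/side0.png")[170:300,280:460]
import numpy as np
r=lambda x,f:cv2.resize(x,None,fx=f,fy=f,interpolation=cv2.INTER_CUBIC)
cv2.imwrite("pics/crop.png",np.vstack([r(a,2.7),r(b,2.7)]))
E
```

```text
scene 829 bar 504.8996276855469 118.3479232788086 50.01754379272461 209.2154541015625 11.92172622680664 0.055189783476428986
axis [ 0.20760609 -0.97821251] -78.0179002419442
-1 173 [0.4843 0.1893 0.0799] [0.452  0.1812 0.0644] [0.5244 0.2009 0.0969]
1 222 [0.5177 0.0438 0.0827] [0.5058 0.0102 0.0645] [0.5347 0.0823 0.0986]
tall 395
side 711 bar 506.5561218261719 120.43358612060547 46.29595184326172 210.37344360351562 12.332427024841309 0.05611126408098092
axis [-0.21585944  0.97642445] 102.46595339946336
-1 187 [0.5222 0.0528 0.0833] [0.5095 0.0144 0.0648] [0.5362 0.0831 0.0982]
1 402 [0.4923 0.1954 0.0795] [0.4545 0.1834 0.0641] [0.5836 0.215  0.1003]
tall 589
```

View pics/crop.png

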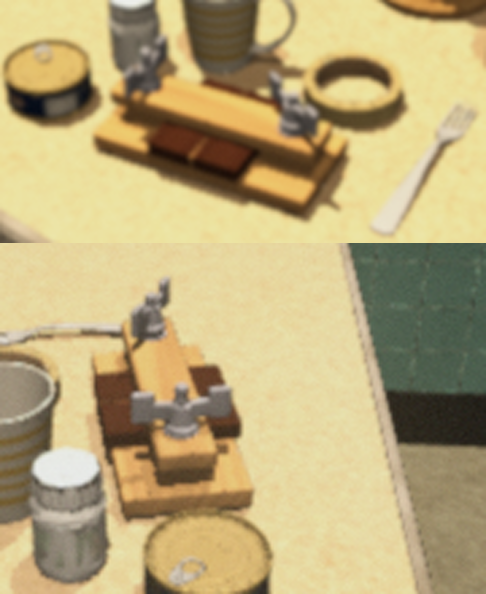

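The loose nut is on the right-hand post, near (0.522, 0.046): its wings lie roughly along the bar and its tops are at about 98 mm. The left nut's wings lie across the bar, so that's the tight one. I'll move above the loose nut.

Emit:
send_rows(rows=[{"dx": -24, "dy": -18, "jaw": 0.1}, {"dx": -24, "dy": -18, "jaw": 0.1}, {"dx": -24, "dy": -18, "jaw": 0.1}, {"dx": -24, "dy": -18, "jaw": 0.1}, {"dx": -24, "dy": -18, "jaw": 0.1}, {"dx": -24, "dy": -18, "jaw": 0.1}, {"dx": -24, "dy": -18, "jaw": 0.1}, {"dx": -24, "dy": -18, "jaw": 0.1}, {"dx": -24, "dy": -18, "jaw": 0.1}, {"dx": -24, "dy": -18, "jaw": 0.1}, {"dx": -24, "dy": -18, "jaw": 0.1}, {"dx": -24, "dy": -18, "jaw": 0.1}])

```text
invalid input at $.rows[0]: expected keys dx, dy, dz, roll, jaw
```

Emit:
send_rows(rows=[{"dx": -25, "dy": -18, "jaw": 0.1}, {"dx": -25, "dy": -18, "jaw": 0.1}, {"dx": -25, "dy": -18, "jaw": 0.1}, {"dx": -25, "dy": -18, "jaw": 0.1}, {"dx": -25, "dy": -18, "jaw": 0.1}, {"dx": -25, "dy": -18, "jaw": 0.1}, {"dx": -25, "dy": -18, "jaw": 0.1}, {"dx": -25, "dy": -18, "jaw": 0.1}, {"jaw": 0.1}, {"jaw": 0.1}])

```text
invalid input at $.rows[0]: expected keys dx, dy, dz, roll, jaw
```

```bash
cat > m.py <<'E'
from h import *
import sys
o=get_obs();print(o["time_s"],o["ee_pos"],np.degrees(o["eef_rot"]),o["qpos"][5],o["grip_width"],o["force"],o["moment"])
def wing(W,ctr=(.522,.046),zlo=.084):
    w=W.reshape(-1,3);r=np.linalg.norm(w[:,:2]-ctr,axis=1)
    q=w[(w[:,2]>zlo)&(w[:,2]<.104)&(r<.045)]
    if len(q)<10: print("few",len(q));return
    m=q[:,:2].mean(0)
    e=np.linalg.svd(q[:,:2]-m,full_matrices=False)[2][0]
    t=(q[:,:2]-m)@e
    mid=m+e*(t.max()+t.min())/2
    tip=q[abs(t-(t.max()+t.min())/2)>.02]
    print(len(q),"mid",mid.round(4),"span",t.ptp() if hasattr(t,'ptp') else np.ptp(t),"ang",np.degrees(np.arctan2(e[1],e[0]))%180,"ztop",np.percentile(tip[:,2],[50,90,97]) if len(tip) else None)
E
python3 - <<'E'
from m import *
for n in("scene","side"):wing(cloud(dict(np.load(f"pics/{n}.npz"))))
c=camera("wrist");np.savez("pics/w1",**c);cv2.imwrite("pics/w1.png",c["frame"][...,::-1])
W=cloud(c);wing(W)
E
```

```text
0.15 [0.15129719 0.52857066 0.2050211 ] [-1.79949006e+02 -3.20118679e-03  1.64024995e+02] -0.06658425938981341 0.0940554284151164 [-0.27805197  0.4274983   0.64829015] [-0.03136479  0.0307905   0.0477227 ]
106 mid [0.5201 0.0457] span 0.07523314203961465 ang 69.99070837604333 ztop [0.09271812 0.09654734 0.09691577]
98 mid [0.5222 0.0486] span 0.0726478382337678 ang 69.55881309162095 ztop [0.09201136 0.09699962 0.09764387]
few 0
```

View pics/w1.png

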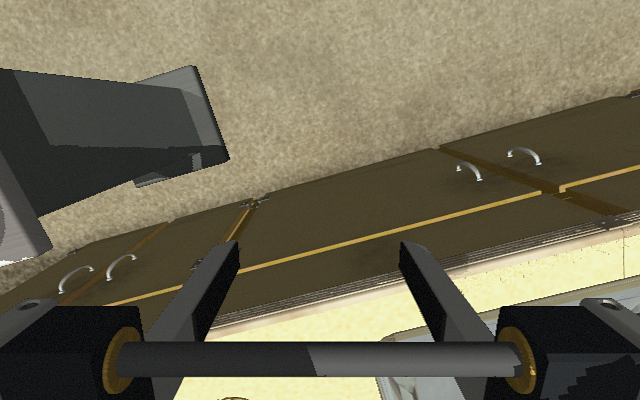

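Every row needs all its keys. The wings lie at 69.7°, so the nut is about 238° unscrewed, and the 97 mm top agrees with that. Moving now.

Emit:
send_rows(rows=[{"dx": -24, "dy": -18, "dz": 0, "roll": 0, "jaw": 0.1}, {"dx": -24, "dy": -18, "dz": 0, "roll": 0, "jaw": 0.1}, {"dx": -24, "dy": -18, "dz": 0, "roll": 0, "jaw": 0.1}, {"dx": -24, "dy": -18, "dz": 0, "roll": 0, "jaw": 0.1}, {"dx": -24, "dy": -18, "dz": 0, "roll": 0, "jaw": 0.1}, {"dx": -24, "dy": -18, "dz": 0, "roll": 0, "jaw": 0.1}, {"dx": -24, "dy": -18, "dz": 0, "roll": 0, "jaw": 0.1}, {"dx": -24, "dy": -18, "dz": 0, "roll": 0, "jaw": 0.1}, {"dx": -24, "dy": -18, "dz": 0, "roll": 0, "jaw": 0.1}, {"dx": -24, "dy": -18, "dz": 0, "roll": 0, "jaw": 0.1}, {"dx": -24, "dy": -18, "dz": 0, "roll": 0, "jaw": 0.1}, {"dx": -24, "dy": -18, "dz": 0, "roll": 0, "jaw": 0.1}])

```text
time_s: 1.2
ee_pos: [0.3694, 0.2405, 0.2055]
eef_rot: [3.141, 0.0, 2.863]
force: [0.3, 0.3, 0.3]
grip_width: 0.0422
grip_force: 0.0
```

Emit:
send_rows(rows=[{"dx": -25, "dy": -18, "dz": 0, "roll": 0, "jaw": 0.1}, {"dx": -25, "dy": -18, "dz": 0, "roll": 0, "jaw": 0.1}, {"dx": -25, "dy": -18, "dz": 0, "roll": 0, "jaw": 0.1}, {"dx": -25, "dy": -18, "dz": 0, "roll": 0, "jaw": 0.1}, {"dx": -25, "dy": -18, "dz": 0, "roll": 0, "jaw": 0.1}, {"dx": -25, "dy": -18, "dz": 0, "roll": 0, "jaw": 0.1}, {"dx": -25, "dy": -18, "dz": 0, "roll": 0, "jaw": 0.1}, {"dx": -25, "dy": -18, "dz": 0, "roll": 0, "jaw": 0.1}, {"dx": 0, "dy": 0, "dz": 0, "roll": 0, "jaw": 0.1}, {"dx": 0, "dy": 0, "dz": 0, "roll": 0, "jaw": 0.1}])

```text
time_s: 2.03
ee_pos: [0.5217, 0.0474, 0.2049]
eef_rot: [-3.141, -0.001, 2.861]
force: [0.3, -0.7, -0.1]
grip_width: 0.0424
grip_force: 0.0
```

Emit:
send_rows(rows=[{"dx": 0, "dy": 0, "dz": 0, "roll": -7, "jaw": 0.1}, {"dx": 0, "dy": 0, "dz": 0, "roll": -7, "jaw": 0.1}, {"dx": 0, "dy": 0, "dz": 0, "roll": -7, "jaw": 0.1}, {"dx": 0, "dy": 0, "dz": 0, "roll": -7, "jaw": 0.1}, {"dx": 0, "dy": 0, "dz": 0, "roll": -7, "jaw": 0.1}, {"dx": 0, "dy": 0, "dz": 0, "roll": -7, "jaw": 0.1}, {"dx": 0, "dy": 0, "dz": 0, "roll": 0, "jaw": 0.1}, {"dx": 0, "dy": 0, "dz": 0, "roll": 0, "jaw": 0.1}])

```text
time_s: 2.7
ee_pos: [0.521, 0.0491, 0.2055]
eef_rot: [3.142, 0.0, -2.69]
force: [-0.9, 0.2, -0.0]
grip_width: 0.0421
grip_force: 0.0
```

```bash
python3 - <<'E'
from m import *
c=camera("wrist");np.savez("pics/w2",**c);cv2.imwrite("pics/w2.png",c["frame"][...,::-1])
wing(cloud(c))
E
```

```text
2.7 [0.52104681 0.04907083 0.20554227] [ 1.79997317e+02  3.24171826e-03 -1.54146137e+02] -1.9981740493127103 0.04213530500153282 [-0.90789755  0.19087068 -0.01656787] [ 0.08370693 -0.03699807  0.00550629]
692 mid [0.5225 0.0456] span 0.075673292965929 ang 69.87310499483897 ztop [0.09506912 0.09668448 0.09725544]
```

View pics/w2.png

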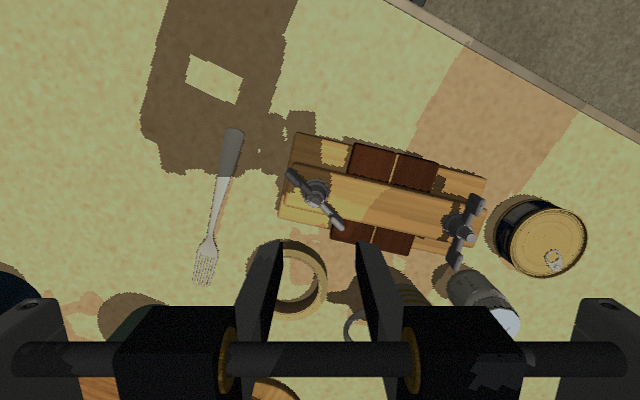

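The wrist view shows the loose nut at (315,192), with its wings running upper left to lower right; the fingers straddle it, 46° counterclockwise of the wings. I'll nudge to centre and go down.

Emit:
send_rows(rows=[{"dx": 0, "dy": -3, "dz": 20, "roll": 0, "jaw": 0.1}, {"dx": 0, "dy": 0, "dz": 24, "roll": 0, "jaw": 0.1}, {"dx": 0, "dy": 0, "dz": 24, "roll": 0, "jaw": 0.1}, {"dx": 0, "dy": 0, "dz": 24, "roll": 0, "jaw": 0.1}, {"dx": 0, "dy": 0, "dz": 20, "roll": 0, "jaw": 0.1}, {"dx": 0, "dy": 0, "dz": 19, "roll": 0, "jaw": 0.1}, {"dx": 0, "dy": 0, "dz": 0, "roll": 0, "jaw": 0.1}, {"dx": 0, "dy": 0, "dz": 0, "roll": 0, "jaw": 0.1}])

```text
time_s: 3.42
ee_pos: [0.5224, 0.0459, 0.0744]
eef_rot: [3.141, -0.001, -2.69]
force: [0.2, -1.2, -0.0]
grip_width: 0.0421
grip_force: 0.0
```

Emit:
send_rows(rows=[{"dx": 0, "dy": 0, "dz": 0, "roll": 4, "jaw": 0.1}, {"dx": 0, "dy": 0, "dz": 0, "roll": 4, "jaw": 0.1}, {"dx": 0, "dy": 0, "dz": 0, "roll": 4, "jaw": 0.1}, {"dx": 0, "dy": 0, "dz": 0, "roll": 4, "jaw": 0.1}, {"dx": 0, "dy": 0, "dz": 0, "roll": 4, "jaw": 0.1}, {"dx": 0, "dy": 0, "dz": 0, "roll": 4, "jaw": 0.1}, {"dx": 0, "dy": 0, "dz": 0, "roll": 4, "jaw": 0.1}, {"dx": 0, "dy": 0, "dz": 0, "roll": 4, "jaw": 0.1}, {"dx": 0, "dy": 0, "dz": 0, "roll": 4, "jaw": 0.1}, {"dx": 0, "dy": 0, "dz": 0, "roll": 4, "jaw": 0.1}])

```text
time_s: 4.25
ee_pos: [0.5231, 0.0459, 0.076]
eef_rot: [3.141, 0.001, 2.893]
force: [-1.9, 0.8, -1.4]
grip_width: 0.0421
grip_force: 1.1
```

```bash
python3 - <<'E'
from m import *
c=camera("side");wing(cloud(c))
c=camera("wrist");cv2.imwrite("pics/w3.png",c["frame"][...,::-1])
E
```

```text
4.25 [0.52306717 0.04590368 0.0760042 ] [1.79975170e+02 6.90248826e-02 1.65742750e+02] -1.304299881630503 0.042086638285901576 [-1.91210512  0.75436844 -1.44329434] [0.14344995 0.30599785 0.07891414]
188 mid [0.5205 0.0487] span 0.07179752834511424 ang 63.10926075781325 ztop [0.09377171 0.10147697 0.10293909]
```

View pics/w3.png

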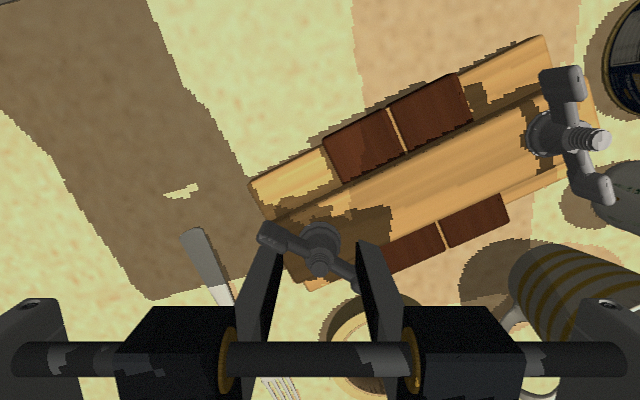

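The fingers are on the trailing sides of both wings, with the nut at (320,245) between them, and the force is low. I'll keep turning.

Emit:
send_rows(rows=[{"dx": 0, "dy": 0, "dz": 0, "roll": 5, "jaw": 0.1}, {"dx": 0, "dy": 0, "dz": 0, "roll": 5, "jaw": 0.1}, {"dx": 0, "dy": 0, "dz": 0, "roll": 5, "jaw": 0.1}, {"dx": 0, "dy": 0, "dz": 0, "roll": 5, "jaw": 0.1}, {"dx": 0, "dy": 0, "dz": 0, "roll": 5, "jaw": 0.1}, {"dx": 0, "dy": 0, "dz": 0, "roll": 5, "jaw": 0.1}, {"dx": 0, "dy": 0, "dz": 0, "roll": 5, "jaw": 0.1}, {"dx": 0, "dy": 0, "dz": 0, "roll": 5, "jaw": 0.1}, {"dx": 0, "dy": 0, "dz": 0, "roll": 5, "jaw": 0.1}, {"dx": 0, "dy": 0, "dz": 0, "roll": 5, "jaw": 0.1}, {"dx": 0, "dy": 0, "dz": 0, "roll": 5, "jaw": 0.1}, {"dx": 0, "dy": 0, "dz": 0, "roll": 5, "jaw": 0.1}])

```text
time_s: 5.35
ee_pos: [0.5232, 0.046, 0.0755]
eef_rot: [3.14, -0.0, 1.848]
force: [-0.4, 2.8, -1.7]
grip_width: 0.0422
grip_force: 1.1
```

Emit:
send_rows(rows=[{"dx": 0, "dy": 0, "dz": 0, "roll": 5, "jaw": 0.1}, {"dx": 0, "dy": 0, "dz": 0, "roll": 5, "jaw": 0.1}, {"dx": 0, "dy": 0, "dz": 0, "roll": 5, "jaw": 0.1}, {"dx": 0, "dy": 0, "dz": 0, "roll": 5, "jaw": 0.1}, {"dx": 0, "dy": 0, "dz": 0, "roll": 5, "jaw": 0.1}, {"dx": 0, "dy": 0, "dz": 0, "roll": 5, "jaw": 0.1}, {"dx": 0, "dy": 0, "dz": 0, "roll": 5, "jaw": 0.1}, {"dx": 0, "dy": 0, "dz": 0, "roll": 5, "jaw": 0.1}, {"dx": 0, "dy": 0, "dz": 0, "roll": 5, "jaw": 0.1}, {"dx": 0, "dy": 0, "dz": 0, "roll": 5, "jaw": 0.1}, {"dx": 0, "dy": 0, "dz": 0, "roll": 0, "jaw": 0.1}])

```text
time_s: 6.27
ee_pos: [0.5233, 0.0457, 0.0755]
eef_rot: [3.14, -0.001, 0.975]
force: [-0.5, 0.3, 0.2]
grip_width: 0.0424
grip_force: 0.0
```

```bash
python3 - <<'E'
from m import *
c=camera("side");wing(cloud(c))
c=camera("wrist");cv2.imwrite("pics/w4.png",c["frame"][...,::-1])
E
```

```text
6.2667 [0.52330548 0.04574304 0.07552048] [ 1.79921447e+02 -5.66109502e-02  5.58817843e+01] 0.6129132157897978 0.04244166622734569 [-0.51340825  0.28070276  0.2046622 ] [-0.08079936  0.09329905  0.01121705]
192 mid [0.5233 0.0497] span 0.0661334395274285 ang 139.0983915453939 ztop [0.09375286 0.10179438 0.10363539]
```

View pics/w4.png

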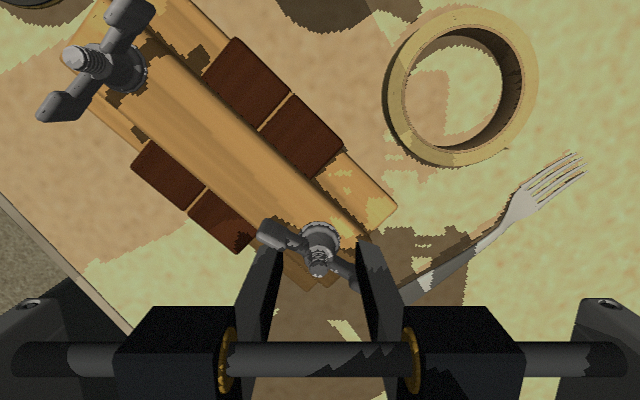

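The nut is following: its wings at (285,235) and (345,275) are still led by the fingers. One more 40° push, then a lift, a wind-back and a second stroke.

Emit:
send_rows(rows=[{"dx": 0, "dy": 0, "dz": 0, "roll": 5, "jaw": 0.1}, {"dx": 0, "dy": 0, "dz": 0, "roll": 5, "jaw": 0.1}, {"dx": 0, "dy": 0, "dz": 0, "roll": 5, "jaw": 0.1}, {"dx": 0, "dy": 0, "dz": 0, "roll": 5, "jaw": 0.1}, {"dx": 0, "dy": 0, "dz": 0, "roll": 5, "jaw": 0.1}, {"dx": 0, "dy": 0, "dz": 0, "roll": 5, "jaw": 0.1}, {"dx": 0, "dy": 0, "dz": 0, "roll": 5, "jaw": 0.1}, {"dx": 0, "dy": 0, "dz": 0, "roll": 5, "jaw": 0.1}, {"dx": 0, "dy": 0, "dz": 0, "roll": 0, "jaw": 0.1}, {"dx": 0, "dy": 0, "dz": 0, "roll": -5, "jaw": 0.1}, {"dx": 0, "dy": 0, "dz": 0, "roll": 0, "jaw": 0.1}])

```text
time_s: 7.28
ee_pos: [0.5229, 0.0456, 0.0748]
eef_rot: [3.141, -0.0, 0.376]
force: [0.0, -0.8, 0.7]
grip_width: 0.0421
grip_force: 0.0
```

Emit:
send_rows(rows=[{"dx": 0, "dy": 0, "dz": -15, "roll": 0, "jaw": 0.1}, {"dx": 0, "dy": 0, "dz": -20, "roll": 0, "jaw": 0.1}, {"dx": 0, "dy": 0, "dz": -20, "roll": 0, "jaw": 0.1}, {"dx": 0, "dy": 0, "dz": 0, "roll": -7, "jaw": 0.1}, {"dx": 0, "dy": 0, "dz": 0, "roll": -7, "jaw": 0.1}, {"dx": 0, "dy": 0, "dz": 0, "roll": -7, "jaw": 0.1}, {"dx": 0, "dy": 0, "dz": 0, "roll": -7, "jaw": 0.1}, {"dx": 0, "dy": 0, "dz": 0, "roll": -7, "jaw": 0.1}, {"dx": 0, "dy": 0, "dz": 0, "roll": -7, "jaw": 0.1}, {"dx": 0, "dy": 0, "dz": 0, "roll": -7, "jaw": 0.1}, {"dx": 0, "dy": 0, "dz": 0, "roll": -7, "jaw": 0.1}])

```text
time_s: 8.2
ee_pos: [0.5229, 0.0456, 0.1297]
eef_rot: [3.141, -0.0, 1.352]
force: [-0.1, 0.6, -0.5]
grip_width: 0.0422
grip_force: 0.0
```

Emit:
send_rows(rows=[{"dx": 0, "dy": 0, "dz": 0, "roll": -7, "jaw": 0.1}, {"dx": 0, "dy": 0, "dz": 0, "roll": -7, "jaw": 0.1}, {"dx": 0, "dy": 0, "dz": 0, "roll": -7, "jaw": 0.1}, {"dx": 0, "dy": 0, "dz": 0, "roll": -7, "jaw": 0.1}, {"dx": 0, "dy": 0, "dz": 0, "roll": -7, "jaw": 0.1}, {"dx": 0, "dy": 0, "dz": 0, "roll": -7, "jaw": 0.1}, {"dx": 0, "dy": 0, "dz": 0, "roll": -7, "jaw": 0.1}, {"dx": 0, "dy": 0, "dz": 0, "roll": -7, "jaw": 0.1}, {"dx": 0, "dy": 0, "dz": 0, "roll": -7, "jaw": 0.1}, {"dx": 0, "dy": 0, "dz": 0, "roll": -7, "jaw": 0.1}, {"dx": 0, "dy": 0, "dz": 0, "roll": -7, "jaw": 0.1}, {"dx": 0, "dy": 0, "dz": 0, "roll": -7, "jaw": 0.1}])

```text
time_s: 9.2
ee_pos: [0.5228, 0.0457, 0.1297]
eef_rot: [3.142, 0.0, 2.818]
force: [0.3, -0.7, 0.4]
grip_width: 0.0427
grip_force: 0.0
```

Emit:
send_rows(rows=[{"dx": 0, "dy": 0, "dz": 0, "roll": -7, "jaw": 0.1}, {"dx": 0, "dy": 0, "dz": 0, "roll": -7, "jaw": 0.1}, {"dx": 0, "dy": 0, "dz": 0, "roll": -7, "jaw": 0.1}, {"dx": 0, "dy": 0, "dz": 0, "roll": -7, "jaw": 0.1}, {"dx": 0, "dy": 0, "dz": 0, "roll": -7, "jaw": 0.1}, {"dx": 0, "dy": 0, "dz": 0, "roll": -7, "jaw": 0.1}, {"dx": 0, "dy": 0, "dz": 0, "roll": -7, "jaw": 0.1}, {"dx": 0, "dy": 0, "dz": 0, "roll": 0, "jaw": 0.1}, {"dx": 0, "dy": 0, "dz": 0, "roll": 0, "jaw": 0.1}])

```text
time_s: 9.95
ee_pos: [0.5228, 0.0457, 0.1297]
eef_rot: [-3.141, 0.0, -2.621]
force: [0.2, -0.5, -1.0]
grip_width: 0.0422
grip_force: 0.0
```

```bash
python3 - <<'E'
from m import *
wing(cloud(camera("side")),zlo=.08)
wing(cloud(camera("wrist")),zlo=.08)
E
```

```text
9.95 [0.52282135 0.04565455 0.12965048] [-1.79990764e+02  1.51954396e-02 -1.50144754e+02] -2.0745494041449524 0.04217161918664161 [ 0.15769513 -0.46184127 -1.02230433] [ 0.07947951 -0.01022029  0.06260281]
99 mid [0.522  0.0477] span 0.07489134195946126 ang 75.58923177417374 ztop [0.08924495 0.0932272  0.09361628]
1198 mid [0.522 0.045] span 0.07480239375853512 ang 76.02556824301031 ztop [0.09113417 0.09280441 0.09342473]
```

The wings are now at 76°, 64° short of snug, and the fingers are 44° behind them. Second stroke.

Emit:
send_rows(rows=[{"dx": 0, "dy": 0, "dz": 20, "roll": 0, "jaw": 0.1}, {"dx": 0, "dy": 0, "dz": 20, "roll": 0, "jaw": 0.1}, {"dx": 0, "dy": 0, "dz": 16, "roll": 0, "jaw": 0.1}, {"dx": 0, "dy": 0, "dz": 0, "roll": 0, "jaw": 0.1}, {"dx": 0, "dy": 0, "dz": 0, "roll": 5, "jaw": 0.1}, {"dx": 0, "dy": 0, "dz": 0, "roll": 5, "jaw": 0.1}, {"dx": 0, "dy": 0, "dz": 0, "roll": 5, "jaw": 0.1}, {"dx": 0, "dy": 0, "dz": 0, "roll": 5, "jaw": 0.1}, {"dx": 0, "dy": 0, "dz": 0, "roll": 5, "jaw": 0.1}, {"dx": 0, "dy": 0, "dz": 0, "roll": 5, "jaw": 0.1}, {"dx": 0, "dy": 0, "dz": 0, "roll": 5, "jaw": 0.1}, {"dx": 0, "dy": 0, "dz": 0, "roll": 5, "jaw": 0.1}])

```text
time_s: 11.05
ee_pos: [0.5229, 0.0457, 0.0743]
eef_rot: [3.142, 0.0, 2.961]
force: [-1.2, 1.2, -2.1]
grip_width: 0.0419
grip_force: 1.1
```

Emit:
send_rows(rows=[{"dx": 0, "dy": 0, "dz": 0, "roll": 5, "jaw": 0.1}, {"dx": 0, "dy": 0, "dz": 0, "roll": 5, "jaw": 0.1}, {"dx": 0, "dy": 0, "dz": 0, "roll": 5, "jaw": 0.1}, {"dx": 0, "dy": 0, "dz": 0, "roll": 5, "jaw": 0.1}, {"dx": 0, "dy": 0, "dz": 0, "roll": 5, "jaw": 0.1}, {"dx": 0, "dy": 0, "dz": 0, "roll": 4, "jaw": 0.1}, {"dx": 0, "dy": 0, "dz": 0, "roll": 3, "jaw": 0.1}, {"dx": 0, "dy": 0, "dz": 0, "roll": 0, "jaw": 0.1}])

```text
time_s: 11.72
ee_pos: [0.5229, 0.0458, 0.0743]
eef_rot: [3.141, 0.0, 2.405]
force: [-1.3, -0.4, -1.2]
grip_width: 0.0423
grip_force: 0.6
```

```bash
python3 - <<'E'
from m import *
E
```

```text
11.7167 [0.52290064 0.04584556 0.07426583] [1.79976977e+02 7.45002336e-03 1.37798378e+02] -0.8168003970139321 0.04230019896232504 [-1.29472915 -0.41816809 -1.23307706] [ 0.12827965  0.15270882 -0.00665829]
```

Emit:
send_rows(rows=[{"dx": 0, "dy": 0, "dz": 0, "roll": 2, "jaw": 0.1}, {"dx": 0, "dy": 0, "dz": 0, "roll": 2, "jaw": 0.1}, {"dx": 0, "dy": 0, "dz": 0, "roll": 2, "jaw": 0.1}, {"dx": 0, "dy": 0, "dz": 0, "roll": 0, "jaw": 0.1}])

```text
time_s: 12.05
ee_pos: [0.5229, 0.0458, 0.0741]
eef_rot: [3.141, 0.0, 2.304]
force: [-1.5, 1.2, -0.5]
grip_width: 0.0421
grip_force: 0.9
```

```bash
python3 - <<'E'
from m import *
E
```

```text
12.05 [0.52288055 0.04584833 0.07405603] [1.79977644e+02 2.06463069e-03 1.31985138e+02] -0.7153623294343393 0.04213426203808096 [-1.45036636  1.15776026 -0.4549334 ] [0.29211445 0.12600095 0.01674245]
```

Emit:
send_rows(rows=[{"dx": 0, "dy": 0, "dz": 0, "roll": 2, "jaw": 0.1}, {"dx": 0, "dy": 0, "dz": 0, "roll": 2, "jaw": 0.1}, {"dx": 0, "dy": 0, "dz": 0, "roll": 0, "jaw": 0.1}])

```text
time_s: 12.3
ee_pos: [0.5228, 0.0459, 0.0739]
eef_rot: [3.141, 0.0, 2.236]
force: [-1.7, 3.9, 1.1]
grip_width: 0.0423
grip_force: 16.4
```

```bash
python3 - <<'E'
from m import *
E
```

```text
12.3 [0.52283154 0.04592475 0.07393824] [1.79986565e+02 4.85818571e-03 1.28094457e+02] -0.64713480022773 0.04230913303194316 [-1.66478886  3.92124565  1.13839142] [0.65153969 0.32761343 0.8266632 ]
```

Emit:
send_rows(rows=[{"dx": 0, "dy": 0, "dz": 0, "roll": 2, "jaw": 0.1}, {"dx": 0, "dy": 0, "dz": 0, "roll": 1, "jaw": 0.1}, {"dx": 0, "dy": 0, "dz": 0, "roll": 0, "jaw": 0.1}])

```text
time_s: 12.55
ee_pos: [0.5229, 0.0459, 0.0739]
eef_rot: [3.141, 0.0, 2.185]
force: [-2.3, 5.2, 2.6]
grip_width: 0.0425
grip_force: 33.2
```

```bash
python3 - <<'E'
from m import *
wing(cloud(camera("side")),zlo=.08)
c=camera("wrist");cv2.imwrite("pics/w5.png",c["frame"][...,::-1])
E
```

```text
12.55 [0.52286403 0.04592414 0.07385731] [1.79984812e+02 1.81300397e-02 1.25164247e+02] -0.5957844340287914 0.04249990061707137 [-2.32031898  5.16167941  2.56975204] [0.81157092 0.50783456 1.63194739]
222 mid [0.5212 0.0495] span 0.07132077969049266 ang 28.46554415299706 ztop [0.09137412 0.10122597 0.10295427]
```

The moment has jumped to 1.6 N·m, so the nut has stopped dead at the expected angle. I'll back off, lift and check.

Emit:
send_rows(rows=[{"dx": 0, "dy": 0, "dz": 0, "roll": -4, "jaw": 0.1}, {"dx": 0, "dy": 0, "dz": 0, "roll": -6, "jaw": 0.1}, {"dx": 0, "dy": 0, "dz": 0, "roll": -6, "jaw": 0.1}, {"dx": 0, "dy": 0, "dz": 0, "roll": 0, "jaw": 0.1}, {"dx": 0, "dy": 0, "dz": -20, "roll": 0, "jaw": 0.1}, {"dx": 0, "dy": 0, "dz": -30, "roll": 0, "jaw": 0.1}, {"dx": 0, "dy": 0, "dz": -30, "roll": 0, "jaw": 0.1}, {"dx": 0, "dy": 0, "dz": -30, "roll": 0, "jaw": 0.1}, {"dx": 0, "dy": 0, "dz": -20, "roll": 0, "jaw": 0.1}, {"dx": 0, "dy": 0, "dz": 0, "roll": 0, "jaw": 0.1}, {"dx": 0, "dy": 0, "dz": 0, "roll": 0, "jaw": 0.1}])

```text
time_s: 13.57
ee_pos: [0.5231, 0.0454, 0.2042]
eef_rot: [3.14, 0.002, 2.459]
force: [-0.2, 0.4, -1.1]
grip_width: 0.0422
grip_force: 0.0
```

```bash
python3 - <<'E'
from m import *
for n in("side","wrist","scene"):
    c=camera(n);W=cloud(c);wing(W,zlo=.08);wing(W,(.490,.193),.08)
    if n=="wrist":cv2.imwrite("pics/w6.png",c["frame"][...,::-1])
E
```

```text
13.5667 [0.52313405 0.04543199 0.20415108] [1.79929067e+02 9.53826696e-02 1.40867175e+02] -0.8708300228634533 0.04220682002591897 [-0.22958481  0.41625041 -1.05057102] [-0.02850325 -0.00345742 -0.01665669]
143 mid [0.5231 0.0479] span 0.07327038034881876 ang 11.844410429225348 ztop [0.08612877 0.09144848 0.091883  ]
183 mid [0.4906 0.1943] span 0.07349815591120046 ang 12.531093389101073 ztop [0.08718389 0.09156446 0.09236592]
613 mid [0.5225 0.046 ] span 0.07473634119555067 ang 12.257145803463542 ztop [0.08999805 0.09131505 0.09179535]
905 mid [0.4911 0.1907] span 0.0751287273375997 ang 12.462760008551488 ztop [0.08986365 0.09148906 0.09203834]
98 mid [0.5208 0.045 ] span 0.07507413249827606 ang 11.998242852551755 ztop [0.08851307 0.09228733 0.09282861]
90 mid [0.4893 0.1916] span 0.07600765635731069 ang 12.38367953003106 ztop [0.08779039 0.09116501 0.09170007]
```

View pics/w6.png

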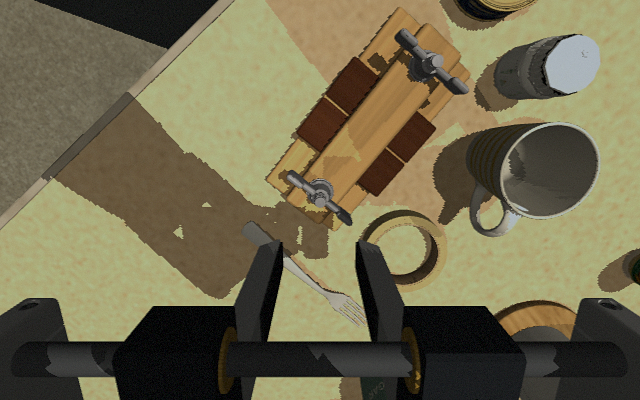

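Both nuts, at (320,190) and (430,65), now have their wings parallel across the bar at 12.3°, with tops at 92 mm. The things standing around haven't moved, and the gripper is clear.

```bash
python3 -c "
from station import *
print(hand_in())"
```

```text
the job is handed in; nothing more can be done
None
```

The loose nut is screwed down until it stopped dead: its wings sit at the same angle and height as the tight nut's. The tight nut and the things around the press look undisturbed, and the job is handed in at about 14 s of the 64 s allowed.

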